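Set a grinding wheel on the balancing stand

ROBOT

A 6-joint arm with a two-finger parallel gripper is mounted at the origin on the work surface. World frame = base frame: x ahead of the robot, y to its left, z up, the work surface at z = 0. Lengths are in m, angles in degrees, forces in N, time in s.
With the tool pointing down it reaches from about 0.4 to 0.825 m from the base axis. Payload 7 kg.
Tool frame: the origin (TCP) lies midway between the tips of the shut fingers; the grasp point (between the pads) lies ctrl.grasp_offset behind it (ctrl.grasp_offset is the distance from the TCP to the grasp point, in m); z points along the fingers, y is the line along which they close (so a half turn about z gives the same grasp; the last joint's range is limited). The gripper opens to 88 mm and grips with 3 to 60 N. Pads are 19 mm wide; open, the fingers measure 130 mm over their backs; the gripper's body (78 mm by 193 mm) begins 47 mm behind the grasp point.
Start: joints at [-59.181, 20.546, 0.682, 0, -70.136, -16.507], TCP at [0.167, -0.654, 0.227] pointing down, gripper open.
Joint ranges: [-176.03, 176.03], [-82.01, 121.73], [-58.28, 71.71], [-173.87, 95.51], [-174.79, -0.11], [-173.66, 173.66]. Speed limits (degrees/s): [136.94, 136.94, 172.46, 180, 180, 180].

INTERFACE

Orientations are given as [roll, pitch, yaw] about the fixed x, y, z axes, in that order (R = Rz(yaw) Ry(pitch) Rx(roll)).
In Python, from plant import ctrl gives the robot as it stands. The module is installed in compiled form; this text tells all that it offers.
- The arm moves only by the tool send_rows, never from a script. Its argument "increments" is a list that holds one entry, the list of rows, each a list of 4 numbers: the shift along the world's x, y, z normalised to -1 to 1, where 1 is 0.2 m, then the turn about the world's z normalised to -1 to 1, where 1 is 1.5 rad. In form: [[[x, y, z, roll], ...]]. A call has 1 to 12 rows; each row is the pose to reach, as a shift and turn from the pose commanded when the call began; what a row does not reach only later rows make up. A row lasts 1/8 s, in which the tool goes at most 62.5 mm and 10.7 degrees, less where a joint would pass 70% of its speed; a pose out of reach is approached as far as the arm can. A call with a number of a shift or a turn outside -1 to 1 is refused whole. A call with a gripper value outside its range is refused whole. "jaw" is the opening, from 0 (shut) to 1 (fully open), set as the call begins (left out, the last holds). The fingers move at their own pace and stop on an object; the grip force is fixed at half the most. Time passes only in rows, so rows that repeat a pose let the fingers close. It gives the time, the measured TCP pose, the force, the opening and the grip force at its end, in the units of the state.
- ctrl.get_obs(): the state, without advancing time (a new reading comes with each control period).
- ctrl.snapshot(name): name is "scene" or "side" or "wrist"; returns the picture (480x640x3 uint8, red, green, blue); there is no depth.
- ctrl.calibration(name): a dict with "mtx" (3x3 intrinsics, pixels), "eye" and "attitude" of the camera in the world. Camera axes: x right, y up, looking along -z (the intrinsics and any distortion apply to the point x, -y, -z); pixel columns grow to the right and rows downward; lengths in m; the calibration is good to about 2 mm. A picture is of the moment at which its call begins: read the wrist's pose just before it. calibration takes no time and is no camera call; for the wrist camera it gives the pose at the moment of the call.
- ctrl.close_job(): hands the job in; it is judged then, once.
Trained networks look in the newest picture that a camera, given by its name, has taken for a name from the list of things; names that differ only in an ending like _2 or _b are one class to them, and where a whole thing is asked for, a point or a joint stands for the part that bears it (a point fixed in the world has none). Each returns a list of dicts, best first, with "conf" (0 to 1); they miss things now and then, are a little off and sometimes report something else, mostly with a low value. They report only what shows in the picture. A call takes as long as a camera call. They do not tell look-alikes from the thing itself.
- ctrl.trace(thing, camera): "mask" (480x640 bool, what is visible of it) and "bbox" ([left, top, right, bottom] in pixels, round what is visible of it).
- ctrl.spot_point(thing, camera): "pixel" ([row, column] in pixels: a listed point, or the origin of a listed thing).
The state is a dict: "clock": time; "joint_pos": joint angles; "qvel": joint speeds; "tau": joint torques, N m; "tool_pos": TCP position; "orientation": TCP orientation; "force": force on the tool from outside, world axes, zero at the start; "moment": the same for the moment, N m; "opening": finger opening in m; "gripper_force": force on a finger pad.
Only numpy, scipy, OpenCV 4.12 (cv2) and the standard library are available. Lean on these libraries where they do the work, as an engineer would, in place of code of your own. Each camera call takes 0.05 s, during which the arm holds its last target. There are 200 camera calls.

TASK

The small steel balancing stand is needed for the next grinding wheel. First take the bare arbor off the stand and lay it flat in the aluminium tray; then take the wheel that is mounted on an arbor out of its wooden cradle and set it gently on the stand, its arbor resting in both saddles and the wheel hanging midway between the two uprights. Wheels crack when dropped or knocked, so do not drop it or knock it against the stand or the other things, and leave the spare wheel and everything else where they are.

Things in the scene. Friction and masses are not known exactly. Their poses are not given: they have to be found in the camera images.
- stand: Dark steel stand, fixed. Base 120 x 140 x 12 mm; two thin uprights (8 mm) at y = -50 and +50 mm, 92 mm clear between. Each bears a shallow bright V saddle: V bottom 92 mm and lips 101 mm above the table, 38 mm wide along x, sides at 25 degrees. Origin under the base's centre, z up, y through both saddles. A 16 mm shaft lying in both has its axis at x = 0, z = 101 mm.
- bar: Bare arbor: straight steel shaft 16 mm in diameter, 180 mm long, with a 24 mm square nut, 12 mm thick, flush with each end. 0.3 kg. It starts lying in both saddles of the stand. Origin at its middle on the axis; y along the shaft. Lying on a flat floor it rests on its nuts, axis 12 mm up.
- tray: Open aluminium tray, fixed, 280 mm (its x) x 170 mm (its y) x 30 mm high, walls and floor 4 mm. Origin under its centre, z up.
- wheel: Grey grinding wheel on a steel arbor: disc 125 mm across, 22 mm thick; shaft 16 mm, 170 mm long, standing out equally both sides; on each face a flange 40 mm across, 8 mm thick, then a 10 mm nut. About 0.75 kg. Origin at the wheel's middle on the axis; y along the shaft. Starts upright in one of the two cradles, axis level, 74.5 mm up, top at 137 mm.
- spare: Spare grinding wheel, same grey disc 125 x 22 mm but with no shaft or flanges; stands in the other cradle. Origin at its centre, y along its axis. To be left alone.
- cradle_a: Light wooden cradle, fixed, 130 mm (its x) x 70 mm (its y), 30 mm high, with a lengthwise groove 25.6 mm wide that holds the mounted wheel upright, the wheel's lowest point 12 mm above the table, low chocks fore and aft. Origin under its centre; y across the groove.
- cradle_b: Same kind of cradle, holding the spare wheel.
- flange: Loose steel ring, 42 mm across, 10 mm high, lying in the tray, 55 mm to the tray's +y side of its centre. Leave alone. Origin under its centre.
- wrench: Steel wrench, 180 mm, lying on the table, a bystander. Origin under its middle.
- brush: Hand brush lying on the table, a bystander. Origin under its middle.
- can: Grey can, 60 mm in diameter, 130 mm high, a bystander. Origin under its centre.
Mind the look-alikes: they are no part of the job. Leave any orange look-alike of the wheel alone. What is shaped like the bar but blue or yellow is not meant.

How it is judged (in metres and radians):
On the way, in this order (a step that is already met when the one before it is completed fails the run):
1. the bare arbor lies flat on the floor of the tray, released (x of bar in the frame of tray between -0.06 and 0.06 m and y of bar in the frame of tray between -0.075 and 0.075 m and z of bar in the frame of tray below 0.022 m and angle between bar's own y axis and vertical between 1.5208 and 1.6208 rad and contact force between the fingers and bar below 0.1 N), for 0.2 s.
2. the mounted wheel rests with its arbor in both saddles of the stand, released (x of wheel in the frame of stand between -0.004 and 0.004 m and y of wheel in the frame of stand between -0.018 and 0.018 m and z of wheel in the frame of stand between 0.097 and 0.105 m and angle between the y axis of wheel and the y axis of stand, either way round below 0.06 rad and contact force between the fingers and wheel below 0.1 N), for 0.2 s.
At the end, for the whole second after the job is handed in: Bare arbor at rest flat on the tray floor (axis under 22 mm up, level to 0.05 rad, middle within 60, 75 mm in x, y of the tray centre). Wheel at rest on the stand, arbor in both saddles: axis within 4 mm of x = 0, z = 101 mm, parallel to 0.06 rad, wheel within 18 mm of midway (x of bar in the frame of tray between -0.06 and 0.06 m and y of bar in the frame of tray between -0.075 and 0.075 m and z of bar in the frame of tray below 0.022 m and angle between bar's own y axis and vertical between 1.5208 and 1.6208 rad and x of wheel in the frame of stand between -0.004 and 0.004 m and y of wheel in the frame of stand between -0.018 and 0.018 m and z of wheel in the frame of stand between 0.097 and 0.105 m and angle between the y axis of wheel and the y axis of stand, either way round below 0.06 rad and linear speed of each of bar, wheel below 0.03 m/s and angular speed of each of bar, wheel below 0.3 rad/s); the robot touches nothing.
It fails at once if the mounted wheel is dropped or lowered fast onto the stand (over 0.3 m/s within the last 30 mm), or strikes it with over 60 N (contact force between wheel and stand above 60 N or (horizontal distance between wheel and stand below 0.05 m and z of wheel in the frame of stand below 0.131 m and linear speed of wheel above 0.3 m/s)).
It fails at once if the mounted wheel strikes the spare wheel or the bare arbor (over 5 N) (contact force between wheel and spare above 5 N or contact force between wheel and bar above 5 N).
It fails at once if the mounted wheel is dropped or toppled (centre below 60 mm, or its axis tipped over 0.5 rad from level) (height (world z) of wheel below 0.06 m or angle between wheel's own y axis and vertical below 1.07 rad or angle between wheel's own y axis and vertical above 2.07 rad).
It fails at once if the spare wheel is displaced by more than 15 mm (distance of spare from where it was at the start of the episode above 0.015 m).
It fails at once if a bystander is displaced by more than 30 mm (distance of any of flange, wrench, brush, can from where it was at the start of the episode above 0.03 m).
It also fails if it takes over 61 s, if anything falls off the work surface, if the arm or the gripper's body presses on something with over 40 N, if the wrist force passes 120 N, or if a joint passes its speed limit or range.

## Working session

There is one attempt and no reset: what is moved stays moved. The work goes in short steps, Python scripts to look and compute and a tool call to move; the robot and the scene stay as the last step left them, time stands still between calls to the robot, and variables do not carry over. Pictures are saved under pics/ and viewed, at most 10 in all, crops included, and the job is handed in when it is done.

Besides the shell and the picture viewer there is one more tool, called after "Call:" by a JSON object that holds its "api" and its "payload". send_rows: Moves the arm, as the interface text tells. Its arguments: {"type":"object","properties":{"increments":{"type":"array"},"jaw":{"type":"number"}},"required":["increments"]}

```bash
mkdir -p pics
cat > h.py <<'E'
import numpy as np, cv2
from plant import ctrl
def snap(n,f=None):
    im=np.array(ctrl.snapshot(n)); 
    if f: cv2.imwrite('pics/'+f+'.png',im[:,:,::-1])
    return im
def ray(c,px):  # px=(row,col)
    R=np.array(c['attitude']);d=np.linalg.inv(np.array(c['mtx']))@[px[1],px[0],1]
    d=R@np.array([d[0],-d[1],-d[2]]);return np.array(c['eye']),d/np.linalg.norm(d)
def onz(c,px,z):
    o,d=ray(c,px);return o+d*(z-o[2])/d[2]
def tri(*cp):
    A=0;b=0
    for c,p in cp:
        o,d=ray(c,p);M=np.eye(3)-np.outer(d,d);A=A+M;b=b+M@o
    return np.linalg.solve(A,b)
def proj(c,X):
    R=np.array(c['attitude']);p=R.T@(np.asarray(X)-np.array(c['eye']));q=np.array(c['mtx'])@[p[0],-p[1],-p[2]];return q[:2][::-1]/q[2]
E
python3 - <<'E'
from h import *
np.set_printoptions(precision=3,suppress=True)
o=ctrl.get_obs();print(o['clock'],o['tool_pos'],o['orientation'],ctrl.grasp_offset)
ims=[]
for n in ['scene','side']:
    ims.append(snap(n,n+'0'));c=ctrl.calibration(n);print(n,c)
    for t in ['stand','bar','tray','wheel','spare','cradle_a','cradle_b','flange','can','wrench','brush']:
        print(t,[(np.round(d['pixel']).astype(int).tolist(),round(d['conf'],2)) for d in ctrl.spot_point(t,n)][:4])
cv2.imwrite('pics/both.png',cv2.resize(np.vstack(ims),(800,1200))[:,:,::-1])
E
```

```text
0.0 [ 0.167 -0.654  0.226] [ 179.902   -0.01  -165.692] 0.0188
scene {'mtx': array([[580.051,   0.   , 314.212],
       [  0.   , 580.051, 248.142],
       [  0.   ,   0.   ,   1.   ]]), 'eye': array([1.08 , 1.014, 1.144]), 'attitude': array([ 48.06 ,   1.103, 149.594])}
stand [([290, 321], 0.96), ([258, 199], 0.35)]
bar [([441, 393], 0.94), ([329, 488], 0.93), ([262, 321], 0.66)]
tray [([353, 380], 0.56), ([263, 321], 0.55)]
wheel [([144, 271], 0.89), ([161, 327], 0.88), ([193, 290], 0.76)]
spare [([200, 225], 0.95), ([365, 398], 0.2)]
cradle_a [([221, 231], 0.83), ([212, 294], 0.8), ([355, 260], 0.48)]
cradle_b [([221, 231], 0.83), ([212, 294], 0.8), ([355, 260], 0.48)]
flange [([365, 398], 0.53)]
can [([258, 200], 0.58)]
wrench [([295, 223], 0.98), ([362, 399], 0.47)]
brush [([358, 261], 0.9), ([361, 398], 0.37)]
side {'mtx': array([[575.994,   0.   , 318.869],
       [  0.   , 575.994, 230.941],
       [  0.   ,   0.   ,   1.   ]]), 'eye': array([0.22 , 0.961, 1.217]), 'attitude': array([  42.247,    0.359, -165.046])}
stand [([274, 298], 0.62)]
bar [([434, 191], 0.92), ([250, 297], 0.91), ([425, 374], 0.8), ([169, 309], 0.24)]
tray []
wheel [([174, 361], 0.96), ([169, 424], 0.92), ([122, 412], 0.59)]
spare [([151, 306], 0.88), ([294, 195], 0.49)]
cradle_a [([193, 360], 0.91), ([169, 312], 0.81), ([228, 230], 0.35)]
cradle_b [([193, 360], 0.91), ([169, 312], 0.81), ([228, 230], 0.35)]
flange [([383, 268], 0.47)]
can [([190, 252], 0.58)]
wrench [([227, 230], 0.92)]
brush [([297, 193], 0.82)]
```

View pics/scene0.png

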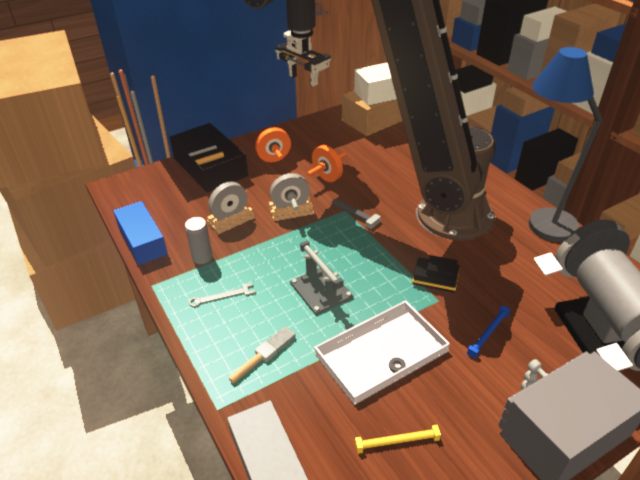

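View pics/side0.png

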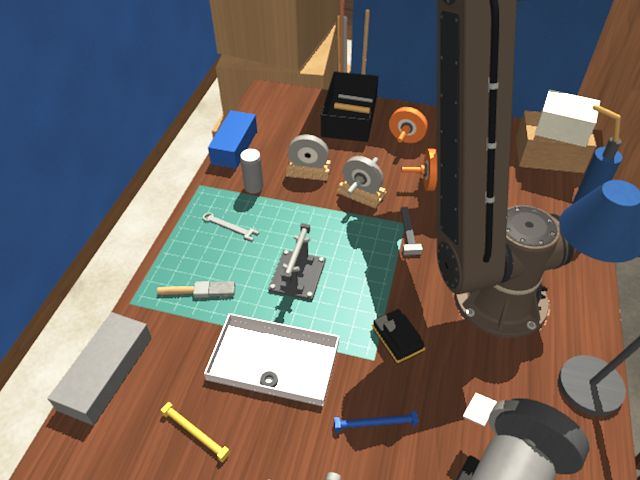

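Several things look alike. Bar candidates in the scene picture are (262,321) steel on the stand, (441,393) yellow and (329,488) blue. The one on the stand fits. Wheel candidates are (193,290) grey with a shaft, in a cradle, and (144,271) and (161,327), both orange. The grey one with the shaft fits, and (200,225) is the spare. Next I triangulate them and confirm in a crop.

```bash
sed -i "s/R=np.array(c\['attitude'\])/R=Rot.from_euler('xyz',c['attitude'],degrees=True).as_matrix()/; 1a from scipy.spatial.transform import Rotation as Rot" h.py
python3 - <<'E'
from h import *
np.set_printoptions(precision=4,suppress=True)
a,b=ctrl.calibration('scene'),ctrl.calibration('side')
P={'bar':((262,321),(250,297)),'stand':((290,321),(274,298)),'wheel':((193,290),(174,361)),'spare':((200,225),(151,306)),'cradW':((212,294),(193,360)),'can':((258,200),(190,252)),'wrench':((295,223),(227,230)),'brush':((358,261),(297,193)),'flange':((365,398),(383,268)),'oran':((161,327),(169,424)),'oran2':((144,271),(122,412))}
for k,(p,q) in P.items():
    X=tri((a,p),(b,q));print(k,X,'r',np.hypot(*X[:2]).round(3),'err',proj(a,X)-p)
print('tray corners z=.03 (scene outer rim: L,T,R,B)',[onz(a,p,.03)[:2] for p in [(349,317),(305,407),(347,449),(400,360)]])
print('side',[onz(b,p,.03)[:2] for p in [(315,228),(342,338),(402,324),(377,206)]])
ims=[]
for n,(r,c) in [('scene',(225,300)),('side',(215,330))]:
    im=cv2.imread(f'pics/{n}0.png')[r-95:r+95,c-95:c+95];ims.append(cv2.resize(im,(400,400),interpolation=cv2.INTER_CUBIC))
cv2.imwrite('pics/crop.png',np.hstack(ims))
print(ctrl.calibration('wrist'))
E
```

```text
bar [0.5243 0.063  0.1044] r 0.528 err [0.1729 0.0961]
stand [0.5258 0.0617 0.0009] r 0.529 err [-0.36   -0.2047]
wheel [ 0.4317 -0.2812  0.0784] r 0.515 err [-0.7862 -0.3806]
spare [ 0.6179 -0.349   0.0772] r 0.71 err [0.5267 0.2627]
cradW [ 0.4288 -0.2678  0.0129] r 0.506 err [-1.0945 -0.5432]
can [ 0.7587 -0.2301 -0.0058] r 0.793 err [1.7729 0.9602]
wrench [ 0.7634 -0.0555  0.0025] r 0.765 err [0.65   0.3554]
brush [0.7697 0.1939 0.0025] r 0.794 err [2.5752 1.5299]
flange [0.5019 0.3832 0.0109] r 0.631 err [1.2869 0.8779]
oran [ 0.257  -0.3431  0.0924] r 0.429 err [1.0926 0.5266]
oran2 [ 0.3287 -0.6131  0.0441] r 0.696 err [-0.38   -0.1695]
tray corners z=.03 (scene outer rim: L,T,R,B) [array([0.6494, 0.2511]), array([0.3784, 0.2491]), array([0.3753, 0.4105]), array([0.64  , 0.4229])]
side [array([0.6495, 0.248 ]), array([0.3697, 0.2533]), array([0.3637, 0.4081]), array([0.6373, 0.418 ])]
{'mtx': array([[411.3575,   0.    , 314.3051],
       [  0.    , 411.3575, 239.0755],
       [  0.    ,   0.    ,   1.    ]]), 'eye': array([ 0.0989, -0.6707,  0.3853]), 'attitude': array([-14.8725,  -0.0169, 104.3062])}
```

View pics/crop.png

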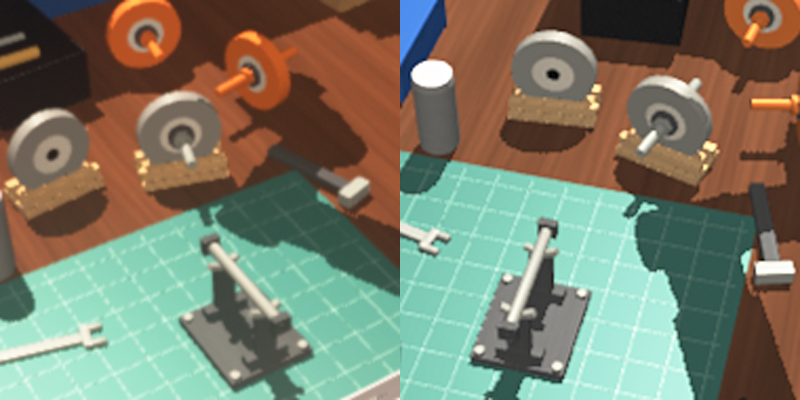

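The crop confirms both targets: the bare steel bar on the stand, and the grey wheel with a steel shaft in the nearer cradle. I'm moving towards the wheel for wrist views on the way to the stand.

Call:
{"api": "send_rows", "payload": {"increments": [[[0.25,0.25,0.15,0],[0.5,0.5,0.3,0],[0.75,0.75,0.45,0],[0.9,1,0.5,0],[0.9,1,0.5,0],[0.9,1,0.5,0]]]}}

```text
clock: 1.95
tool_pos: [0.3486, -0.4525, 0.3282]
orientation: [-179.9, 0.1, -165.5]
force: [0.4, 0.1, 0.2]
opening: 0.0876
gripper_force: 0.0
```

Run:
```python
from h import *
np.set_printoptions(precision=4,suppress=True)
o=ctrl.get_obs();print(o['joint_pos'],o['tool_pos'],o['orientation'])
im=snap('wrist','w1');c=ctrl.calibration('wrist');print(c['eye'],c['attitude'])
for t in ['wheel','cradle_a','spare']:
    print(t,[(np.round(d['pixel'],1).tolist(),round(d['conf'],2)) for d in ctrl.spot_point(t,'wrist')][:4])
print('pred wheel px',proj(c,[.4317,-.2812,.0784]))
```

```text
[-32.7722   7.8247  -3.1929   0.0004 -78.8177 -42.7151] [ 0.3486 -0.4525  0.3282] [-179.8787    0.1115 -165.4871]
[ 0.2796 -0.47    0.486 ] [-14.9308   0.0478 104.4461]
wheel [([159.8, 198.7], 0.87), ([114.1, 418.3], 0.67)]
cradle_a [([395.5, 341.0], 0.83)]
spare []
pred wheel px [315.8211 448.9093]
```

View pics/w1.png

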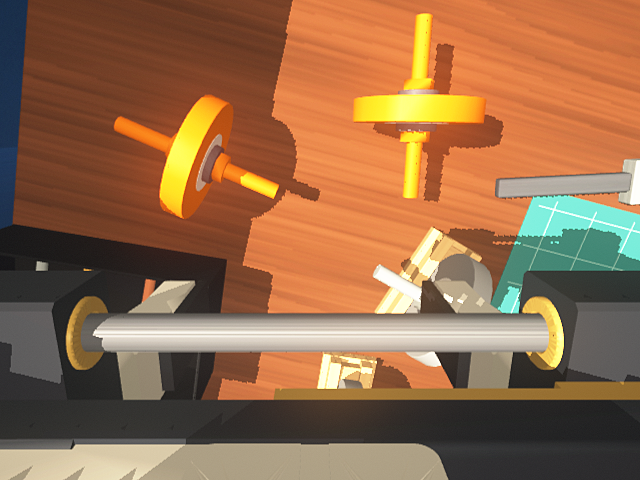

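This wrist view shows both orange look-alikes at (159,199) and (114,418). The grey wheel at about (300,460) is hidden by the gripper, because the camera looks to one side. I'll turn the tool to yaw -90, which the bar needs anyway, and look back from +y.

Call:
{"api": "send_rows", "payload": {"increments": [[[0.1,0.25,0,0.11],[0.2,0.5,0,0.22],[0.3,0.75,0,0.33],[0.4,1,0,0.44],[0.5,1,0,0.55],[0.5,1,0,0.66],[0.5,1,0,0.77],[0.5,1,0,0.88],[0.5,1,0,0.88]]]}}

```text
clock: 3.28
tool_pos: [0.4464, -0.2549, 0.326]
orientation: [179.9, 0.0, -90.2]
force: [0.3, 0.0, -0.3]
opening: 0.0876
gripper_force: 0.0
```

Call:
{"api": "send_rows", "payload": {"increments": [[[0,0.25,0,0],[0,0.5,0,0],[0,0.65,0,0],[0,0.65,0,0],[0,0.65,0,0]]]}}

```text
clock: 3.9
tool_pos: [0.4468, -0.1245, 0.3265]
orientation: [180.0, -0.0, -90.2]
force: [0.4, -0.1, -0.2]
opening: 0.0875
gripper_force: 0.0
```

Run:
```python
from h import *
np.set_printoptions(precision=4,suppress=True)
o=ctrl.get_obs();print(o['joint_pos'],o['tool_pos'],o['orientation'])
im=snap('wrist','w2');c=ctrl.calibration('wrist');print(c['eye'],c['attitude'])
for t in ['wheel','cradle_a','spare']:
    print(t,[(np.round(d['pixel'],1).tolist(),round(d['conf'],2)) for d in ctrl.spot_point(t,'wrist')][:4])
m=ctrl.trace('wheel','wrist');print([(d['bbox'],d['conf']) for d in m])
np.save('w2.npy',m[0]['mask'])
print('pred wheel px',proj(c,[.4317,-.2812,.0784]))
```

```text
[  8.8645  -2.9879 -14.8224   0.0089 -78.1777  -9.0574] [ 0.4468 -0.1245  0.3265] [179.9893  -0.0105 -90.1911]
[ 0.4456 -0.1934  0.4852] [-14.9096  -0.0661 179.7926]
wheel [([17.8, 330.0], 0.63)]
cradle_a []
spare [([246.9, 47.3], 0.51)]
[([261.5, 0.2, 403.7, 115.4], 0.96)]
pred wheel px [ 28.6235 328.8961]
```

View pics/w2.png

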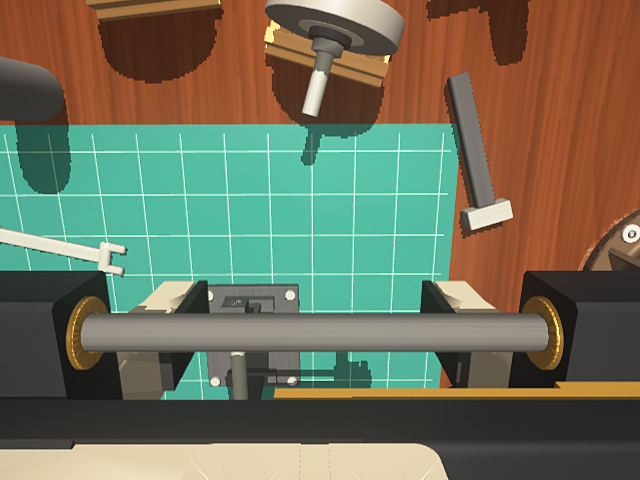

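The mounted wheel's shaft shows at the top, with its tip at about (113,312) and its nut at (60,325). Next I look at the bar from overhead.

Call:
{"api": "send_rows", "payload": {"increments": [[[0.1,0.25,0,0],[0.2,0.5,0,0],[0.3,0.75,0,0],[0.4,1,0,0]]]}}

```text
clock: 4.65
tool_pos: [0.5274, 0.0772, 0.3266]
orientation: [-180.0, -0.0, -90.1]
force: [1.5, -0.0, 0.9]
opening: 0.0879
gripper_force: 0.0
```

Call:
{"api": "send_rows", "payload": {"increments": [[[0,0.25,0,0],[0,0.28,0,0],[0,0.28,0,0],[0,0.28,0,0]]]}}

```text
clock: 5.15
tool_pos: [0.5269, 0.1309, 0.3267]
orientation: [-180.0, -0.0, -90.1]
force: [-1.1, -0.3, 0.2]
opening: 0.0881
gripper_force: 0.0
```

Run:
```python
from h import *
np.set_printoptions(precision=4,suppress=True)
o=ctrl.get_obs();print(o['clock'],o['tool_pos'],o['orientation'])
im=snap('wrist','w3');c=ctrl.calibration('wrist');print(c['eye'],c['attitude'])
for t in ['bar','stand']:
    for d in ctrl.spot_point(t,'wrist')[:2]: print(t,np.round(d['pixel'],1),d['conf'],onz(c,d['pixel'],.101 if t=='bar' else 0))
m=ctrl.trace('bar','wrist');
for d in m[:2]:
    print(d['bbox'],d['conf'])
    q=np.argwhere(d['mask']);X=np.array([onz(c,p+.0,.101)[:2] for p in q[::3]])
    r=cv2.minAreaRect((X*1e3).astype(np.float32));print(r)
sc={}
for n in ['scene','side']:
    snap(n); sc[n]=[(d['bbox'],round(d['conf'],2)) for d in ctrl.trace('bar',n)]
    cc=ctrl.calibration(n)
    for d in ctrl.trace('bar',n):
        ctr=np.argwhere(d['mask']).mean(0)
        if abs(ctr-[260,310]).max()<40: print(n,ctr,'tri',tri((cc,ctr),(c,np.argwhere(m[0]['mask']).mean(0))))
```

```text
5.15 [0.5269 0.1309 0.3267] [-179.9918   -0.003   -90.1269]
[0.5257 0.0621 0.4855] [-14.9251  -0.0279 179.8542]
bar [130.6 311.1] 0.77 [0.5284 0.0631 0.101 ]
stand [125.8 315.2] 0.96 [0.5244 0.0581 0.    ]
stand [12.8 86.8] 0.29 [ 0.7674 -0.0586  0.    ]
[299.8, 17.7, 330.5, 230.0] 0.6
((525.9151611328125, 64.16509246826172), (24.703683853149414, 184.83551025390625), 0.03774833679199219)
scene [265.4416 322.0416] tri [0.5226 0.0571 0.0869]
side [253.8144 294.3391] tri [0.5299 0.0565 0.0797]
```

View pics/w3.png

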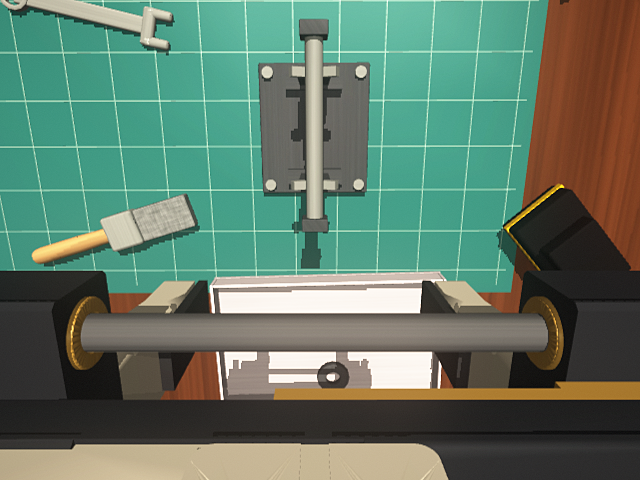

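Overhead view: the bar lies along world y from (29,313) to (224,315), centred at about (0.526, 0.063). The tray edge shows at row 275, with the flange at (377,332). Descending to grasp the bar with the TCP 10 mm below its axis.

Call:
{"api": "send_rows", "payload": {"increments": [[[0,-0.17,-0.25,0],[0,-0.34,-0.5,0],[0,-0.34,-0.75,0],[0,-0.34,-0.9,0],[0,-0.34,-0.9,0]]]}}

```text
clock: 6.28
tool_pos: [0.5254, 0.0632, 0.1446]
orientation: [179.8, -0.1, -90.1]
force: [1.7, 0.9, 0.4]
opening: 0.0877
gripper_force: 0.0
```

Call:
{"api": "send_rows", "payload": {"increments": [[[0,0,-0.1,0],[0,0,-0.2,0],[0,0,-0.28,0],[0,0,-0.28,0]]]}}

```text
clock: 6.78
tool_pos: [0.5272, 0.0642, 0.0912]
orientation: [-180.0, -0.0, -90.0]
force: [0.3, 0.4, 0.1]
opening: 0.0875
gripper_force: 0.0
```

Call:
{"api": "send_rows", "payload": {"increments": [[[0,0,0,0],[0,0,0,0],[0,0,0,0],[0,0,0,0],[0,0,0,0],[0,0,0,0]]], "jaw": 0}}

```text
clock: 7.52
tool_pos: [0.5268, 0.064, 0.0905]
orientation: [180.0, -0.0, -90.1]
force: [0.2, -1.0, -0.5]
opening: 0.0333
gripper_force: 0.0
```

Call:
{"api": "send_rows", "payload": {"increments": [[[0,0,0,0],[0,0,0,0],[0,0,0,0],[0,0,0,0],[0,0,0,0]]]}}

```text
clock: 8.15
tool_pos: [0.5271, 0.064, 0.0906]
orientation: [-180.0, 0.0, -90.0]
force: [1.7, -0.3, -1.2]
opening: 0.015
gripper_force: 30.0
```

Call:
{"api": "send_rows", "payload": {"increments": [[[0,0,0.05,0],[0,0,0.15,0],[0,0,0.3,0],[0,0,0.45,0],[0,0,0.45,0]]]}}

```text
clock: 8.78
tool_pos: [0.5277, 0.0644, 0.1831]
orientation: [-179.8, 0.1, -90.0]
force: [-0.4, -0.6, -3.3]
opening: 0.015
gripper_force: 30.0
```

Run:
```python
from h import *
np.set_printoptions(precision=4,suppress=True)
print(ctrl.get_obs()['tool_pos'])
ims=[]
for n in ['scene','side']:
    im=snap(n);c=ctrl.calibration(n)
    for t in ['bar','tray','flange']:
        for d in ctrl.trace(t,n)[:3]:
            q=np.argwhere(d['mask']);print(n,t,round(d['conf'],2),np.round(d['bbox']))
            if t=='tray':
                h=cv2.convexHull(q.astype(np.int32));e=cv2.approxPolyDP(h,8,True)[:,0];print([(p.tolist(),onz(c,p,.03)[:2].round(4)) for p in e])
            if t=='flange': print(onz(c,q.mean(0),.012))
    r,cc=(330,360) if n=='scene' else (320,280)
    ims.append(cv2.resize(im[r-130:r+95,cc-110:cc+115],(400,400)))
cv2.imwrite('pics/b1.png',np.hstack(ims)[:,:,::-1])
```

```text
[0.5277 0.0644 0.1831]
scene bar 0.81 [355. 427. 442. 454.]
scene bar 0.78 [318. 235. 344. 261.]
scene bar 0.58 [466. 306. 512. 360.]
scene tray 0.8 [314. 298. 450. 405.]
[([403, 353], array([0.6575, 0.4213])), ([350, 448], array([0.3832, 0.4162])), ([302, 407], array([0.372 , 0.2407])), ([347, 315], array([0.6504, 0.2433]))]
scene flange 0.7 [390. 354. 406. 372.]
[0.5045 0.3762 0.012 ]
side bar 0.89 [161. 400. 230. 462.]
side bar 0.8 [279. 226. 294. 259.]
side bar 0.73 [335. 413. 417. 431.]
side tray 0.56 [204. 314. 340. 405.]
[([404, 323], array([0.3646, 0.4131])), ([334, 337], array([0.3772, 0.2326])), ([314, 227], array([0.6529, 0.2458])), ([379, 206], array([0.6354, 0.4226]))]
side tray 0.19 [346. 161. 380. 198.]
[([193, 347], array([ 0.4638, -0.246 ])), ([189, 378], array([ 0.3784, -0.2859])), ([157, 375], array([ 0.4154, -0.4269])), ([175, 345], array([ 0.4876, -0.3214]))]
side flange 0.76 [259. 372. 279. 386.]
[0.5023 0.3767 0.012 ]
```

View pics/b1.png

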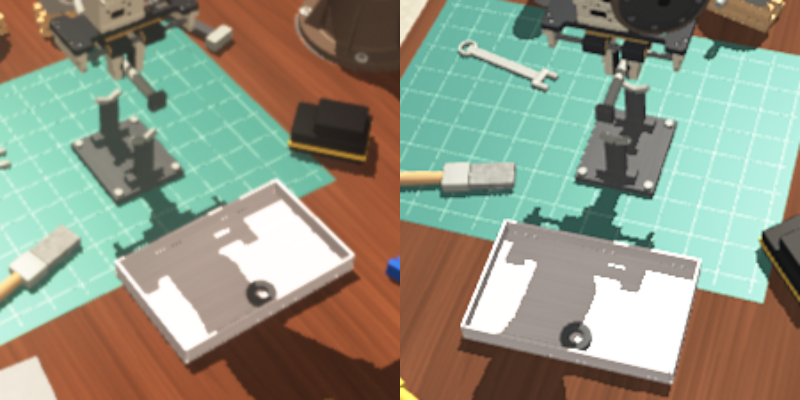

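The bar is held and has left the saddles. The tray centre is about (0.508, 0.325) and the flange is at (0.503, 0.377). I'll lay the bar along the tray's x axis at y = 0.300.

Call:
{"api": "send_rows", "payload": {"increments": [[[0,0.15,0,-0.1],[-0.05,0.35,0,-0.2],[-0.1,0.55,0,-0.3],[-0.1,0.75,0,-0.4],[-0.1,0.9,0,-0.5],[-0.1,1,0,-0.6],[-0.1,1,0,-0.7],[-0.1,1,0,-0.8],[-0.1,1,0,-0.8]]]}}

```text
clock: 10.3
tool_pos: [0.5067, 0.264, 0.18]
orientation: [-180.0, -0.1, -158.7]
force: [0.4, 0.0, -3.5]
opening: 0.015
gripper_force: 30.0
```

Call:
{"api": "send_rows", "payload": {"increments": [[[0,0.1,-0.05,-0.1],[0,0.18,-0.15,-0.2],[0,0.18,-0.3,-0.25],[0,0.18,-0.45,-0.25],[0,0.18,-0.6,-0.25],[0,0.18,-0.6,-0.25]]]}}

```text
clock: 11.05
tool_pos: [0.5055, 0.2985, 0.0582]
orientation: [-179.8, -0.2, 179.8]
force: [0.3, 0.5, -1.8]
opening: 0.0149
gripper_force: 30.0
```

Call:
{"api": "send_rows", "payload": {"increments": [[[0,0,-0.1,0],[0,0,-0.18,0],[0,0,-0.24,0],[0,0,-0.265,0],[0,0,-0.265,0],[0,0,-0.265,0]]]}}

```text
clock: 11.8
tool_pos: [0.5072, 0.3003, 0.0081]
orientation: [180.0, 0.0, 179.7]
force: [-0.1, -0.0, -2.0]
opening: 0.0149
gripper_force: 30.0
```

Run:
```python
from h import *
np.set_printoptions(precision=4,suppress=True)
o=ctrl.get_obs();print(o['clock'],o['tool_pos'],o['orientation'],o['joint_pos'])
ims=[]
for n in ['scene','side']:
    im=snap(n);r,cc=(350,380) if n=='scene' else (350,275)
    ims.append(cv2.resize(im[r-80:r+80,cc-80:cc+80],(400,400)))
cv2.imwrite('pics/b2.png',np.hstack(ims)[:,:,::-1])
```

```text
11.8 [0.5072 0.3003 0.0081] [179.968    0.0376 179.7179] [  49.6237   25.5407  -24.529     0.0127  -39.8816 -139.9155]
```

View pics/b2.png

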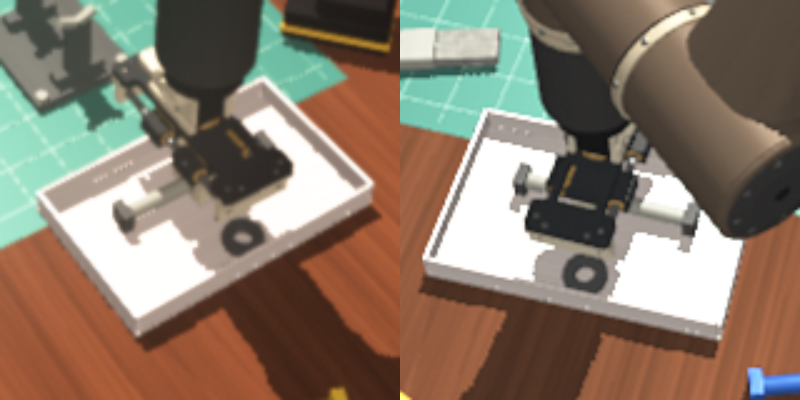

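The bar hovers flat just above the tray floor, and the flange is clear. I'll lower it 1.5 mm, open the jaw partly and lift away.

Call:
{"api": "send_rows", "payload": {"increments": [[[0,0,-0.008,0],[0,0,-0.008,0],[0,0,-0.008,0]]]}}

```text
clock: 12.28
tool_pos: [0.5069, 0.3, 0.006]
orientation: [180.0, 0.0, 179.7]
force: [-0.2, -0.9, -2.6]
opening: 0.0149
gripper_force: 30.0
```

Call:
{"api": "send_rows", "payload": {"increments": [[[0,0,0,0],[0,0,0,0],[0,0,0,0],[0,0,0,0],[0,0,0,0]]], "jaw": 0.38}}

```text
clock: 12.9
tool_pos: [0.5069, 0.3, 0.006]
orientation: [180.0, 0.0, 179.7]
force: [0.1, -0.5, -0.7]
opening: 0.033
gripper_force: 0.0
```

Call:
{"api": "send_rows", "payload": {"increments": [[[0,0,0.1,0],[0,0,0.3,0],[0,0,0.6,0],[0,0,0.9,0],[0,0,1,0],[0,0,1,0]]]}}

```text
clock: 13.65
tool_pos: [0.5075, 0.3006, 0.2082]
orientation: [179.8, 0.2, 179.7]
force: [0.6, 0.2, -1.3]
opening: 0.0337
gripper_force: 0.0
```

Run:
```python
from h import *
np.set_printoptions(precision=4,suppress=True)
o=ctrl.get_obs();print(o['clock'],o['tool_pos'],o['orientation'],o['opening'])
for n in ['scene','side']:
    im=snap(n,n+'_b3');c=ctrl.calibration(n)
    for t,z in [('bar',.016),('flange',.009)]:
        for d in ctrl.trace(t,n)[:4]:
            q=np.argwhere(d['mask']);X=np.array([onz(c,p,z)[:2] for p in q])
            print(n,t,round(d['conf'],2),cv2.minAreaRect((X*1e3).astype(np.float32)))
    print([onz(c,d['pixel'],0) for d in ctrl.spot_point('tray',n)])
    for d in ctrl.trace('wheel',n)+ctrl.spot_point('wheel',n): print({k:np.round(v,1) for k,v in d.items() if k!='mask'})
```

```text
13.65 [0.5075 0.3006 0.2082] [179.8192   0.1649 179.7071] 0.03368348534433504
scene bar 0.92 ((619.0835571289062, 536.360595703125), (33.229976654052734, 182.17462158203125), 68.44164276123047)
scene bar 0.75 ((505.4643249511719, 300.9873046875), (189.62489318847656, 36.219940185546875), 0.24744978547096252)
scene bar 0.7 ((248.32656860351562, 414.21759033203125), (198.6461639404297, 27.857784271240234), 20.465791702270508)
scene bar 0.28 ((586.0960083007812, -430.45355224609375), (147.1018829345703, 160.3503875732422), 6.10491418838501)
scene flange 0.64 ((503.6932067871094, 373.1574401855469), (44.45061111450195, 36.07611846923828), 5.764838695526123)
scene flange 0.54 ((767.3798828125, 181.02423095703125), (204.8634033203125, 52.07060241699219), 17.523021697998047)
[array([0.5016, 0.3186, 0.    ])]
{'bbox': array([308. , 144.3, 344.7, 183.1]), 'conf': np.float64(0.8)}
{'bbox': array([255.1, 128.1, 290.4, 160.8]), 'conf': np.float64(0.7)}
{'bbox': array([270.7, 177.6, 310.5, 210.6]), 'conf': np.float64(0.7)}
{'pixel': array([145.7, 272.7]), 'conf': np.float64(0.9)}
{'pixel': array(
[... 301 characters left out ...]
672), 0.0705236867070198)
side bar 0.69 ((508.4690246582031, 89.02194213867188), (85.83888244628906, 112.32593536376953), 1.531806468963623)
side bar 0.58 ((247.1463165283203, 414.3248291015625), (182.30955505371094, 31.754873275756836), 20.125398635864258)
side flange 0.53 ((505.6438293457031, 374.1218566894531), (42.20600891113281, 40.37594223022461), 14.769377708435059)
[array([0.5018, 0.3255, 0.    ]), array([0.5269, 0.0527, 0.    ])]
{'bbox': array([392.5, 108.4, 411.8, 128.8]), 'conf': np.float64(0.7)}
{'bbox': array([343. , 158.8, 356.4, 178.1]), 'conf': np.float64(0.5)}
{'pixel': array([123.9, 411.8]), 'conf': np.float64(0.7)}
{'pixel': array([174. , 360.8]), 'conf': np.float64(0.6)}
```

The bar is flat and released in the tray at (0.507, 0.300), and the flange has not moved. Next I re-measure the empty stand from above, then the wheel.

Call:
{"api": "send_rows", "payload": {"increments": [[[0.1,-0.2,0.15,0],[0.2,-0.4,0.3,0],[0.3,-0.65,0.45,0],[0.44,-0.9,0.6,0],[0.44,-1,0.6,0],[0.44,-1,0.6,0],[0.44,-1,0.6,0]]], "jaw": 0.6}}

```text
clock: 15.12
tool_pos: [0.5942, 0.1005, 0.325]
orientation: [-180.0, -0.1, 179.7]
force: [0.1, 0.3, -0.2]
opening: 0.0524
gripper_force: 0.0
```

Run:
```python
from h import *
np.set_printoptions(precision=4,suppress=True)
o=ctrl.get_obs();print(o['clock'],o['tool_pos'],o['orientation'])
im=snap('wrist','w4');c=ctrl.calibration('wrist');print(c['eye'],c['attitude'])
for d in ctrl.spot_point('stand','wrist')[:1]: print(np.round(d['pixel'],1),d['conf'],onz(c,d['pixel'],0))
p=proj(c,[.526,.063,.1]);print('pred',p)
r,q=np.clip(p.astype(int),115,[360,500]);cv2.imwrite('pics/w4c.png',cv2.resize(im[r-115:r+115,q-150:q+150],(780,598),interpolation=cv2.INTER_CUBIC)[:,:,::-1]);print('crop origin',r-115,q-150)
```

```text
15.125 [0.5942 0.1005 0.325 ] [-179.9895   -0.0773  179.711 ]
[0.5243 0.1015 0.484 ] [-14.8009   0.0083  89.7459]
[132.6 279.4] 0.97 [0.5266 0.0616 0.    ]
pred [132.471 271.796]
crop origin 17 121
```

View pics/w4c.png

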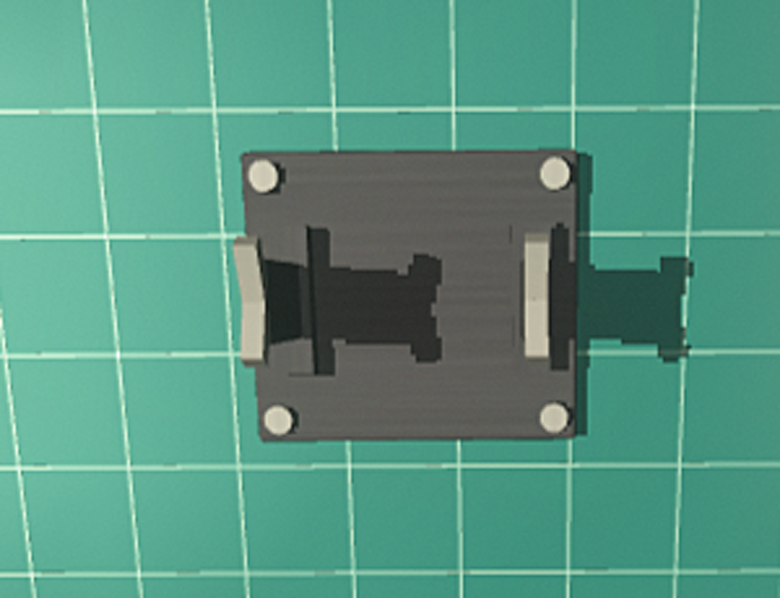

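The stand is empty. The saddle lips in the crop are left (237,246)-(365,253) and right (233,536)-(357,538).

```bash
cat > q.py <<'E'
from h import *
np.set_printoptions(precision=4,suppress=True)
c={'mtx':ctrl.calibration('wrist')['mtx'],'eye':[.5243,.1015,.484],'attitude':[-14.8009,.0083,89.7459]}
f=lambda r,q,z:onz(c,(r/2.6+17-.3,q/2.6+121-.3),z)[:2]
L=(f(237,246,.101)+f(365,253,.101))/2;R=(f(233,536,.101)+f(357,538,.101))/2
print(f(237,246,.101),f(365,253,.101),f(233,536,.101),f(357,538,.101))
print('saddles',L,R,'mid',(L+R)/2,'yaw dev',np.degrees(np.arctan2((R-L)[0],(R-L)[1])))
B=[f(*p,.012) for p in [(153,242),(150,576),(436,576),(440,261)]];print('base',B,np.mean(B,0))
e=B[1]-B[0],B[2]-B[3];print([np.degrees(np.arctan2(v[0],v[1])) for v in e])
# wheel axis from w2 view
c={'mtx':c['mtx'],'eye':[.4456,-.1934,.4852],'attitude':[-14.9096,-.0661,179.7926]}
a=onz(c,(110,313),.0745);b=onz(c,(66,323.5),.0745);print('shaft',a,b,np.degrees(np.arctan2((a-b)[0],(a-b)[1])))
E
python3 q.py
```

```text
[0.5046 0.0136] [0.5475 0.0132] [0.5037 0.1127] [0.5452 0.1135]
saddles [0.526  0.0134] [0.5245 0.1131] mid [0.5253 0.0633] yaw dev -0.913702430186798
base [array([ 0.4669, -0.0063]), array([0.4663, 0.1317]), array([0.5843, 0.1332]), array([ 0.5855, -0.0058])] [0.5257 0.0632]
[np.float64(-0.22631590023104747), np.float64(-0.4740801209060109)]
shaft [ 0.4463 -0.2114  0.0745] [ 0.4364 -0.2504  0.0745] 14.280341023631868
```

Call:
{"api": "send_rows", "payload": {"increments": [[[-0.1,-0.25,0,0],[-0.2,-0.5,0,0],[-0.3,-0.75,0,0],[-0.4,-1,0,0],[-0.45,-1,0,0]]]}}

```text
clock: 15.85
tool_pos: [0.5037, -0.1016, 0.3259]
orientation: [-180.0, -0.0, 179.6]
force: [-0.3, 1.9, -0.4]
opening: 0.0526
gripper_force: 0.0
```

Call:
{"api": "send_rows", "payload": {"increments": [[[0,-0.25,0,0],[0,-0.5,0,0],[0,-0.75,0,0],[0,-0.85,0,0],[0,-0.85,0,0],[0,-0.85,0,0]]]}}

```text
clock: 16.6
tool_pos: [0.5052, -0.2688, 0.3258]
orientation: [180.0, -0.0, 179.8]
force: [0.5, -0.0, 0.2]
opening: 0.0526
gripper_force: 0.0
```

Run:
```python
from h import *
np.set_printoptions(precision=4,suppress=True)
o=ctrl.get_obs();print(o['clock'],o['tool_pos'],o['orientation'],o['joint_pos'])
im=snap('wrist','w5');c=ctrl.calibration('wrist');print(c['eye'].tolist(),c['attitude'].tolist())
for d in ctrl.spot_point('wheel','wrist')[:2]: print(np.round(d['pixel'],1),d['conf'],onz(c,d['pixel'],.0745))
for d in ctrl.trace('wheel','wrist')[:2]: print(d['bbox'],d['conf'])
p=proj(c,[.4317,-.281,.0745]);print('pred',p)
r,q=np.clip(p.astype(int),115,[360,500]);cv2.imwrite('pics/w5c.png',cv2.resize(im[r-115:r+115,q-150:q+150],(780,598),interpolation=cv2.INTER_CUBIC)[:,:,::-1]);print('crop origin',r-115,q-150)
```

```text
16.6 [ 0.5052 -0.2688  0.3258] [179.9818  -0.0044 179.7595] [ -8.4471   8.0781  -3.1775  -0.0177 -78.7514 -81.79  ]
[0.43506747678077373, -0.2681227497480494, 0.4847633685289201] [-14.88037321127946, -0.017495740020654654, 89.77816802816062]
[122.5 290.3] 0.96 [ 0.4282 -0.291   0.0745]
[0.0, 3.5, 80.3, 93.9] 0.94
[203.6, 48.6, 378.0, 186.4] 0.6
pred [126.2036 300.7729]
crop origin 11 150
```

View pics/w5c.png

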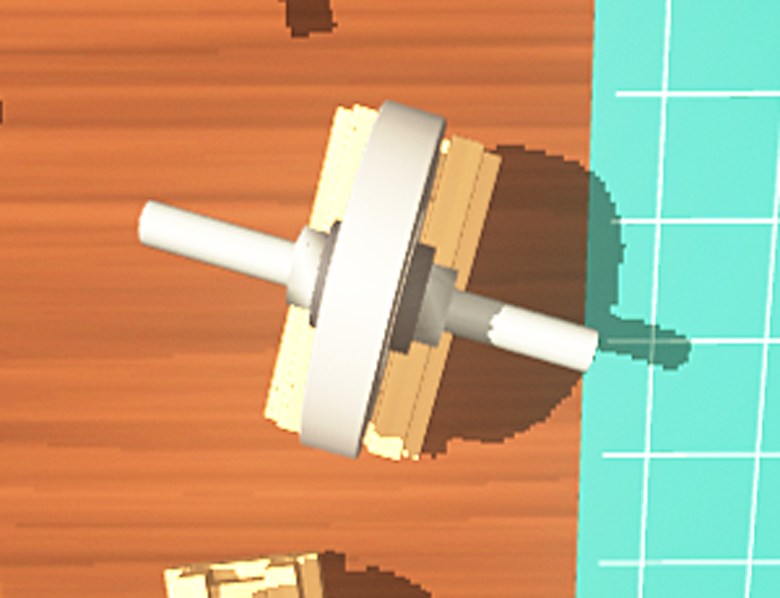

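The wheel sits in its cradle. In the crop its shaft ends are (222,145) and (349,590).

```bash
cat > q2.py <<'E'
from h import *
np.set_printoptions(precision=4,suppress=True)
K=ctrl.calibration('wrist')['mtx']
c={'mtx':K,'eye':[.43507,-.26812,.48476],'attitude':[-14.8804,-.0175,89.7782]}
px=lambda r,q:(r/2.6+11-.3,q/2.6+150-.3)
a=onz(c,px(222,145),.0745);b=onz(c,px(349,590),.0745)
v=(b-a)[:2];print(a,b,'len',np.linalg.norm(v),'mid',(a+b)/2,'lean',np.degrees(np.arctan2(v[0],v[1])))
t=[onz(c,px(*p),.137) for p in [(270,340),(283,404)]];print('top strip',t,np.mean(t,0))
t=[onz(c,px(*p),.0745) for p in [(100,385),(118,447),(443,300),(457,357)]];print(t,np.mean(t,0))
c2={'mtx':K,'eye':[.4456,-.1934,.4852],'attitude':[-14.9096,-.0661,179.7926]}
print('tri shaft end',tri((c,px(349,590)),(c2,(112,312.5))))
s,d=ctrl.calibration('scene'),ctrl.calibration('side')
print('tri wheel',tri((c,(122.5,290.3)),(s,(194,291)),(d,(174,361))))
E
python3 q2.py
```

```text
[ 0.4039 -0.3707  0.0745] [ 0.4496 -0.2074  0.0745] len 0.16951606904082706 mid [ 0.4267 -0.2891  0.0745] lean 15.618506105997819
top strip [array([ 0.4231, -0.2954,  0.137 ]), array([ 0.427 , -0.2755,  0.137 ])] [ 0.425  -0.2854  0.137 ]
[array([ 0.3634, -0.2829,  0.0745]), array([ 0.3694, -0.261 ,  0.0745]), array([ 0.4842, -0.3171,  0.0745]), array([ 0.4897, -0.2954,  0.0745])] [ 0.4267 -0.2891  0.0745]
tri shaft end [ 0.4479 -0.2093  0.0882]
tri wheel [ 0.429  -0.2889  0.0701]
```

Measured wheel: centre (0.4267, -0.289), axis leaning 15.6° from +y towards +x. I'm going above it, checking, then descending.

Call:
{"api": "send_rows", "payload": {"increments": [[[-0.1,-0.05,-0.2,-0.06],[-0.2,-0.1,-0.4,-0.12],[-0.3,-0.1,-0.6,-0.18],[-0.39,-0.1,-0.75,-0.18],[-0.39,-0.1,-0.75,-0.18],[-0.39,-0.1,-0.75,-0.18]]]}}

```text
clock: 17.5
tool_pos: [0.4283, -0.2901, 0.1774]
orientation: [-180.0, 0.1, 164.3]
force: [0.7, 0.4, 0.2]
opening: 0.0525
gripper_force: 0.0
```

Run:
```python
from h import *
o=ctrl.get_obs();print(o['clock'],o['tool_pos'],o['orientation'],o['joint_pos'])
```

```text
17.5 [ 0.42831151 -0.29012738  0.17743971] [-1.79969582e+02  1.27796095e-01  1.64299138e+02] [-1.23207917e+01  7.87518641e+00 -2.32116395e+01  4.43143298e-02
 -5.87874013e+01 -9.34030268e+01]
```

Call:
{"api": "send_rows", "payload": {"increments": [[[-0.005,0.005,-0.1,0],[-0.005,0.005,-0.2,0],[-0.005,0.005,-0.3,0],[-0.005,0.005,-0.36,0],[-0.005,0.005,-0.36,0],[-0.005,0.005,-0.36,0]]]}}

```text
clock: 18.25
tool_pos: [0.4267, -0.2892, 0.1049]
orientation: [-180.0, 0.1, 164.3]
force: [-0.3, -0.3, 0.0]
opening: 0.0526
gripper_force: 0.0
```

Call:
{"api": "send_rows", "payload": {"increments": [[[0,0,0,0],[0,0,0,0],[0,0,0,0],[0,0,0,0],[0,0,0,0],[0,0,0,0],[0,0,0,0],[0,0,0,0]]], "jaw": 0}}

```text
clock: 19.25
tool_pos: [0.426, -0.289, 0.1041]
orientation: [180.0, 0.0, 164.2]
force: [0.5, 2.4, 1.9]
opening: 0.0216
gripper_force: 30.0
```

Call:
{"api": "send_rows", "payload": {"increments": [[[0,0,0.03,0],[0,0,0.1,0],[0,0,0.2,0],[0,0,0.32,0],[0,0,0.44,0],[0,0,0.56,0],[0,0,0.66,0],[0,0,0.72,0],[0,0,0.75,0],[0,0,0.75,0]]]}}

```text
clock: 20.5
tool_pos: [0.4257, -0.2889, 0.2538]
orientation: [180.0, -0.0, 164.2]
force: [-0.2, 0.4, -8.9]
opening: 0.022
gripper_force: 30.0
```

Run:
```python
from h import *
np.set_printoptions(precision=4,suppress=True)
o=ctrl.get_obs();print(o['clock'],o['tool_pos'],o['orientation'],o['force'],o['moment'],o['opening'],o['gripper_force'])
ims=[]
for n in ['scene','side']:
    im=snap(n);c=ctrl.calibration(n);p=proj(c,[.427,-.289,.22]).astype(int);p=np.clip(p,70,[400,560])
    print(n,[(np.round(d['pixel'],1),round(d['conf'],2)) for d in ctrl.spot_point('wheel',n)], p)
    ims.append(cv2.resize(im[p[0]-70:p[0]+70,p[1]-70:p[1]+70],(400,400),interpolation=cv2.INTER_CUBIC))
cv2.imwrite('pics/g1.png',np.hstack(ims)[:,:,::-1])
```

```text
20.5 [ 0.4257 -0.2889  0.2538] [179.9877  -0.0161 164.2235] [-0.2294  0.3627 -8.8724] [ 0.0367 -0.0493 -0.0103] 0.021959281248497622 29.986707866191864
scene [(array([143. , 270.8]), 0.95), (array([151.3, 285.4]), 0.94), (array([162.7, 324. ]), 0.77)] [151 287]
side [(array([125.4, 410.8]), 0.88), (array([171.2, 427.7]), 0.82), (array([135. , 363.9]), 0.57)] [135 365]
```

View pics/g1.png

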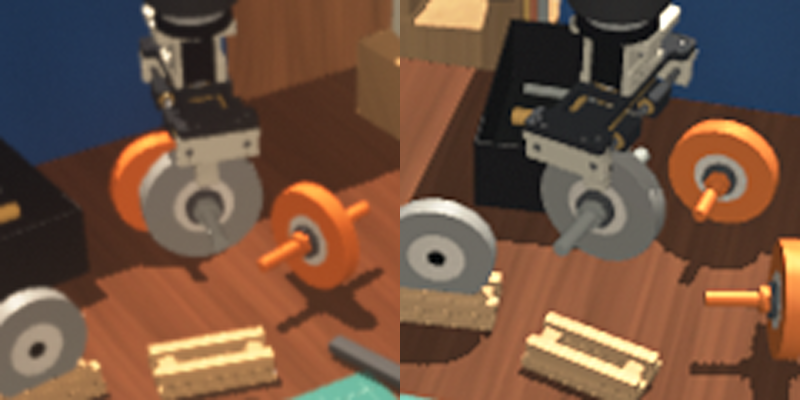

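The wheel is held level and clear of the cradle. Carrying it to above the stand.

Call:
{"api": "send_rows", "payload": {"increments": [[[0.01,0.05,0,0.01],[0.04,0.15,0,0.02],[0.08,0.3,0,0.04],[0.12,0.45,0,0.06],[0.16,0.6,0,0.08],[0.2,0.75,0,0.09],[0.23,0.88,0,0.09],[0.25,1,0,0.09]]]}}

```text
clock: 21.7
tool_pos: [0.4759, -0.0875, 0.2538]
orientation: [180.0, -0.0, 172.0]
force: [-0.0, -0.2, -8.6]
opening: 0.0221
gripper_force: 30.0
```

Call:
{"api": "send_rows", "payload": {"increments": [[[0.03,0.1,0,0.02],[0.07,0.22,0,0.04],[0.12,0.36,0,0.06],[0.17,0.5,0,0.08],[0.21,0.63,0,0.095],[0.24,0.72,0,0.095],[0.25,0.76,0,0.095],[0.25,0.76,0,0.095],[0.25,0.76,0,0.095]]]}}

```text
clock: 22.82
tool_pos: [0.5255, 0.0623, 0.254]
orientation: [-180.0, -0.0, -179.9]
force: [0.3, -0.6, -8.6]
opening: 0.0218
gripper_force: 30.0
```

Run:
```python
from h import *
np.set_printoptions(precision=4,suppress=True)
o=ctrl.get_obs();print(o['clock'],o['tool_pos'],o['orientation'],o['force'],o['joint_pos'])
pp=[];ims=[]
for n in ['scene','side']:
    im=snap(n);c=ctrl.calibration(n);p=proj(c,[.5255,.0632,.224])
    for d in ctrl.spot_point('wheel',n):
        if np.abs(d['pixel']-p).max()<25: print(n,d['pixel'],d['conf'],p);pp.append((c,d['pixel']));break
    p=np.clip((p+[20,0]).astype(int),70,[400,560]);ims.append(cv2.resize(im[p[0]-70:p[0]+70,p[1]-70:p[1]+70],(400,400),interpolation=cv2.INTER_CUBIC))
print(tri(*pp));cv2.imwrite('pics/g2.png',np.hstack(ims)[:,:,::-1])
```

```text
22.825 [0.5255 0.0623 0.254 ] [-179.9837   -0.0163 -179.8983] [ 0.3218 -0.619  -8.5658] [  28.0174    5.7508  -15.1511    0.0072  -69.1202 -117.9183]
scene [228.1, 319.4] 0.96 [227.1722 320.1683]
side [218.7, 294.4] 0.58 [217.1881 294.7869]
[0.5267 0.0626 0.2196]
```

The wheel is at about (0.527, 0.063), centred over the stand and parallel to it. Lowering to just above the saddles, then creeping to contact.

Call:
{"api": "send_rows", "payload": {"increments": [[[0,0.004,-0.05,0],[0,0.004,-0.14,0],[0,0.004,-0.24,0],[0,0.004,-0.34,0],[0,0.004,-0.42,0],[0,0.004,-0.48,0],[0,0.004,-0.52,0],[0,0.004,-0.54,0],[0,0.004,-0.55,0],[0,0.004,-0.55,0],[0,0.004,-0.55,0]]]}}

```text
clock: 24.4
tool_pos: [0.5261, 0.0638, 0.1443]
orientation: [180.0, 0.0, -179.9]
force: [-0.5, -0.7, -8.0]
opening: 0.0217
gripper_force: 30.0
```

Run:
```python
from h import *
np.set_printoptions(precision=4,suppress=True)
o=ctrl.get_obs();print(o['clock'],o['tool_pos'],o['orientation'],o['force'],o['moment'])
pp=[]
for n in ['scene','side']:
    im=snap(n);c=ctrl.calibration(n);p=proj(c,[.5255,.0632,.114])
    for d in ctrl.spot_point('wheel',n):
        if np.abs(d['pixel']-p).max()<25: print(n,d['pixel'],d['conf'],p);pp.append((c,d['pixel']));break
if len(pp)>1: print(tri(*pp))
```

```text
24.4 [0.5261 0.0638 0.1443] [ 179.9853    0.0381 -179.8676] [-0.4952 -0.7237 -8.044 ] [-0.002   0.0408  0.0048]
scene [262.6, 321.7] 0.9 [259.678  320.6925]
side [250.7, 296.6] 0.89 [247.2785 296.41  ]
[0.5243 0.0665 0.1052]
```

Call:
{"api": "send_rows", "payload": {"increments": [[[0,0,-0.01,0],[0,0,-0.02,0],[0,0,-0.03,0],[0,0,-0.04,0],[0,0,-0.05,0],[0,0,-0.05,0]]]}}

```text
clock: 25.35
tool_pos: [0.5257, 0.0637, 0.1337]
orientation: [-180.0, -0.0, -179.9]
force: [0.5, 0.4, -8.0]
opening: 0.0217
gripper_force: 30.0
```

Call:
{"api": "send_rows", "payload": {"increments": [[[0,0,-0.005,0],[0,0,-0.01,0],[0,0,-0.01,0]]]}}

```text
clock: 25.72
tool_pos: [0.5258, 0.0637, 0.1319]
orientation: [-180.0, -0.0, -179.9]
force: [0.4, 0.3, -7.9]
opening: 0.0215
gripper_force: 30.0
```

Call:
{"api": "send_rows", "payload": {"increments": [[[0,0,-0.005,0],[0,0,-0.005,0],[0,0,-0.005,0]]]}}

```text
clock: 26.1
tool_pos: [0.526, 0.0638, 0.1312]
orientation: [180.0, 0.0, -179.9]
force: [-0.2, 0.4, -5.5]
opening: 0.0215
gripper_force: 30.0
```

Call:
{"api": "send_rows", "payload": {"increments": [[[0,0,-0.005,0],[0,0,-0.005,0],[0,0,-0.005,0]]]}}

```text
clock: 26.48
tool_pos: [0.5262, 0.0638, 0.131]
orientation: [180.0, 0.1, -179.8]
force: [-6.3, 1.2, 6.4]
opening: 0.0219
gripper_force: 30.0
```

Contact: the vertical force rose from -8 to +6 N, so the arbor is in the saddles. Releasing and rising.

Call:
{"api": "send_rows", "payload": {"increments": [[[0,0,0.002,0],[0,0,0.002,0],[0,0,0.002,0],[0,0,0.002,0],[0,0,0.002,0],[0,0,0.002,0]]], "jaw": 0.55}}

```text
clock: 27.22
tool_pos: [0.5258, 0.0637, 0.1303]
orientation: [-180.0, -0.0, -179.9]
force: [-0.0, -0.1, -0.6]
opening: 0.0482
gripper_force: 0.0
```

Call:
{"api": "send_rows", "payload": {"increments": [[[0,0,0.05,0],[0,0,0.15,0],[0,0,0.3,0],[0,0,0.5,0],[0,0,0.7,0],[0,0,0.9,0],[0,0,0.9,0],[0,0,0.9,0]]]}}

```text
clock: 28.22
tool_pos: [0.5255, 0.0637, 0.3106]
orientation: [180.0, 0.0, -179.9]
force: [-0.1, 0.1, -1.0]
opening: 0.0482
gripper_force: 0.0
```

Run:
```python
from h import *
np.set_printoptions(precision=4,suppress=True)
o=ctrl.get_obs();print(o['clock'],o['tool_pos'],o['force'],o['opening'],o['gripper_force'])
for t,g,z in [('wheel',[.5255,.0632,.101],.101),('bar',[.507,.3,.016],.016)]:
    pp=[]
    for n in ['scene','side']:
        snap(n);c=ctrl.calibration(n);p=proj(c,g)
        for d in ctrl.spot_point(t,n):
            if np.abs(d['pixel']-p).max()<25: print(t,n,np.round(d['pixel'],1),d['conf'],p);pp.append((c,d['pixel']));break
        for d in ctrl.trace(t,n):
            q=np.argwhere(d['mask'])
            if np.abs(q.mean(0)-p).max()<25: print(' mask',q.mean(0),np.round(d['bbox']))
    if len(pp)>1: print(tri(*pp))
```

```text
28.225 [0.5255 0.0637 0.3106] [-0.0805  0.0839 -0.9767] 0.048184115794876775 0.0
wheel scene [266.3 321.7] 0.96 [263.3113 320.7511]
 mask [263.8694 320.5125] [300. 244. 343. 286.]
wheel side [250.6 294.4] 0.96 [250.6133 296.5899]
 mask [250.508  295.0172] [269. 226. 319. 283.]
[0.5293 0.0709 0.103 ]
bar scene [339.8 375.1] 0.95 [342.1671 377.0588]
 mask [343.3023 376.5536] [344. 324. 413. 363.]
bar side [352.1 279.9] 0.77 [348.8553 277.0916]
 mask [348.5288 274.361 ] [240. 335. 314. 365.]
[0.5021 0.2925 0.0047]
```

The mask centres match the seated positions in both views, to about 1 px except for 2.7 px on the bar in the side view. The wheel is on the stand, the bar is in the tray, and the arm is clear.

```bash
python3 -c "
from plant import ctrl
print(ctrl.close_job())"
```

```text
the job is handed in; nothing more can be done
None
```

I handed the job in at about 28 s on the robot's clock: the bare arbor lies flat in the tray and the mounted wheel rests in both saddles of the stand. The hand-in returned no verdict, and I viewed 11 pictures, one over the limit of 10.

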